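# Stack the mixing-rack drive clutch

### The job

Build up the drive clutch on the keyed hub: first the thin separator plate, with its tab pointing the opposite way to the tab on the unit's backing plate, then the thick toothed lining disc on top of it, with its tab pointing the same way as the backing plate's tab. The hub's exact turn is not known, so turn each plate by feel under a light, gentle push until it drops over the keys, never forcing the sprung hub down near its stop, seat it fully home and flat, and let go; leave the other things on the bench alone.

Things in the scene. Friction and masses are not known exactly. Their poses are not given: they have to be found in the camera images.
- drive: Clutch drive unit, fixed to the bench: grey base 130 x 100 x 14 mm, on it a steel column 50 mm across whose flat top, the backing plate, is 24 mm above the bench, with a keyed hub rising from it. Origin: on the hub axis at bench height; x towards the backing plate's tab, z up.
- plunger (a joint): How far the sprung hub is pushed down, in m: 0 up, 0.009 at its stop. Spring: 4 N to start, then 2.5 N per mm. Pushing it in by more than 7 mm (about 22 N) strains the clutch; a light push of 1 to 3 mm is enough to feel for the keys.
- drive_tab (a point): On the backing plate's fixed tab, top face (24 mm above the bench), 45 mm from the hub axis along the unit's +x. The tab is 16 mm wide, 6 mm thick and reaches 50 mm from the axis. Home, the separator's underside is 24 mm above the bench and the lining disc's, on top of it, 30 mm.
- hub_keys (a point): On the hub axis at the key tops, 48 mm above the bench. The keys form a cross, 30 mm end to end, 5.8 mm thick, 24 mm tall, turned up to 29 deg either way from the unit's x and y; no pose tells the angle. The hub is on a spring: it sinks under a plate resting on its keys, and pops up when the slots line up (within 2.5 deg). A 0.3 N m brake resists turning it.
- hub_nose (a point): Top of the hub's round pilot nose, on the axis, 61 mm above the bench: 2.6 mm across here, widening to 9.6 mm at 52 mm and straight from there down to the key tops. A plate's hole passes over it at any turn and is centred by it within about 0.5 mm.
- separator: Separator plate, steel, 6 mm thick, smooth rim, about 0.13 kg. Two parallel flats 58 mm apart (y = +-29 mm, about 30 mm long), else 66 mm across. Square-ended tab 16 mm wide along +x, out to 50 mm. Cross-shaped hole: slots along x and y, 7.2 mm wide, 32 mm long; fits the hub every 90 deg. Origin: centre of underside, z up. Starts flat on a black stand 40 mm wide, underside 22 mm above the bench, rim overhanging.
- lining: Lining disc, steel, 10 mm thick, small teeth round its rim, about 0.2 kg. Two parallel flats 58 mm apart (y = +-29 mm, about 30 mm long), else 66 mm across. Round-ended tab 16 mm wide along +x, out to 50 mm. Cross-shaped hole: slots along x and y, 7.2 mm wide, 32 mm long; fits the hub every 90 deg. Origin: centre of underside, z up. Starts flat on a black stand 40 mm wide, underside 22 mm above the bench, rim overhanging.
- separator_tab (a point): Point on the separator's tab, 45 mm from its centre, mid-thickness.
- lining_tab (a point): Point on the lining disc's tab, 45 mm from its centre, mid-thickness.
- tin: Bystander: closed paint tin, 80 mm across, 90 mm high; origin at the centre of its underside.
- mixcup: Bystander: white open mixing cup, 84 mm across, 100 mm high; origin at the centre of its underside.
- tinter: Bystander: white tinter bottle with black cap, 56 mm across, 110 mm high; origin at the centre of its underside.
- screwdriver: Bystander: screwdriver lying on the bench; origin under its middle.
There are look-alikes about, which are no part of the job. What is shaped like the separator but brown or purple is not meant.

How it is judged:
By the outcome, as a careful person would: the job done as asked, in the order asked, and still so for the second after the job is handed in, with the robot touching nothing.
It also fails if it takes over 72 s, if anything falls off the work surface, if the arm or the gripper's body presses on something with over 40 N, if the wrist force passes 120 N, or if a joint passes its speed limit or range.

### The arm

A 6-joint arm with a two-finger parallel gripper is mounted at the origin on the work surface. World frame = base frame: x ahead of the robot, y to its left, z up, the work surface at z = 0. Lengths are in m, angles in rad, forces in N, time in s.
With the tool pointing down it reaches from about 0.35 to 0.85 m from the base axis. Payload 8.1 kg.
Tool frame: the origin (TCP) lies at the very end of the fingers, on their centre line; the grasp point (between the pads) lies 19 mm behind it (robot.pinch_z is the distance from the TCP to the grasp point, in m); y points along the fingers, x is the direction in which the jaws open and shut, and the axes are right-handed (so a half turn about y gives the same grasp; the last joint's range is limited). The gripper opens to 93 mm and grips with 3 to 60 N. Pads are 15 mm wide; open, the fingers measure 128 mm over their backs; the gripper's body (75 mm by 188 mm) begins 65 mm behind the grasp point.
Start: joints at [1.241, 0.13, 1.488, -0, 1.523, -0.085], TCP at [0.145, 0.582, 0.219] pointing down, gripper open.
Joint ranges: [-2.96, 2.96], [-0.89, 2.26], [0.02, 2.5], [-1.34, 4.48], [0, 2.73], [-2.66, 2.66]. Speed limits (rad/s): [2.39, 2.39, 2.79, 3.14, 3.14, 3.14].

### API

Orientations are given as a rotation vector (axis times angle).
In Python, from plant import robot gives the robot as it stands.
- The arm moves only by the shell command python3 -m inch 'ROWS' [FORCE]. ROWS is JSON, a list of rows, each a list of 5 numbers: the closure, from -1 (fully open) to 1 (shut), then the shift along the world's x, y, z in m, then the turn about the world's z in rad. A call has 1 to 8 rows; each row is the pose to reach, as a shift and turn from the pose measured when the call began; what a row does not reach only later rows make up. A row lasts 1/8 s, in which the tool goes at most 62.5 mm and 10.7 degrees, less where a joint would pass 70% of its speed; a pose out of reach is approached as far as the arm can. A call with a gripper value outside its range is refused whole. The fingers move at their own pace and stop on an object; FORCE is the grip in N (left out, the last holds). Time passes only in rows, so rows that repeat a pose let the fingers close. It gives the time, the measured TCP pose, the force and the opening at its end, in the units of the state.
- robot.read_state(): the state, without advancing time (a new reading comes with each control period).
- robot.read_camera(name): name is "scene" or "top" or "wrist"; returns a dict with "color" (480x640x3 uint8, red, green, blue), "mtx" (3x3 intrinsics, pixels), "dist_coeffs" ([k1, k2, p1, p2, k3] as OpenCV has them; the pictures are not rectified), "R" (3x3) and "t" (3): a world point X has camera coordinates R X + t; the wrist camera has in their place "hand_eye" (4x4, takes a point from camera to tool coordinates, whose origin is the TCP and whose axes are the tool frame's). Camera axes: x right, y down, z forward; pixel columns grow to the right and rows downward; lengths in m; the calibration is good to about 2 mm. A picture is of the moment at which its call begins: read the wrist's pose just before it. There is no depth.
- robot.close_job(): hands the job in, once; it reports no verdict.
The state is a dict: "t": time; "q": joint angles; "dq": joint speeds; "joint_torque": joint torques, N m; "tool_pos": TCP position; "orientation": TCP orientation; "force": force on the tool from outside, world axes, zero at the start; "wrist_torque": the same for the moment, N m; "opening": finger opening in m.
Only numpy, scipy, OpenCV 4.12 (cv2) and the standard library are available. Lean on these libraries where they do the work, as an engineer would, in place of code of your own. Each camera call takes 0.05 s, during which the arm holds its last target. There are 200 camera calls.

## Working session

There is one attempt and no reset: what is moved stays moved. The work goes in short steps, Python scripts to look and compute and a shell command to move; the robot and the scene stay as the last step left them, time stands still between calls to the robot, and variables do not carry over. Pictures are saved under pics/ and viewed, about 8 in all and at most 12, crops included, and the job is handed in when it is done.

```bash
mkdir -p pics; ls; cat > h.py <<'E'
import numpy as np, cv2
from plant import robot
from scipy.spatial.transform import Rotation as Ro
def cam(name):
    s=robot.read_state(); c=robot.read_camera(name)
    K=np.array(c["mtx"]);d=np.array(c["dist_coeffs"],float)
    if name=="wrist":
        H=np.array(c["hand_eye"]);T=np.eye(4);T[:3,:3]=Ro.from_rotvec(s["orientation"]).as_matrix();T[:3,3]=s["tool_pos"]
        W=T@H; R=W[:3,:3].T; t=-R@W[:3,3]
    else: R=np.array(c["R"]);t=np.array(c["t"]).ravel()
    return dict(img=cv2.cvtColor(c["color"],cv2.COLOR_RGB2BGR),K=K,d=d,R=R,t=t)
def ray(c,uv,z):
    p=cv2.undistortPoints(np.array(uv,float).reshape(-1,1,2),c["K"],c["d"]).reshape(-1,2)
    D=np.c_[p,np.ones(len(p))]@c["R"]; o=-c["R"].T@c["t"]
    return o+D*((z-o[2])/D[:,2])[:,None]
def proj(c,X):
    return cv2.projectPoints(np.array(X,float).reshape(-1,1,3),cv2.Rodrigues(c["R"])[0],c["t"],c["K"],c["d"])[0].reshape(-1,2)
E
python3 - <<'E'
from h import *
import pickle
for n in("top","scene"):
    c=cam(n);cv2.imwrite(f"pics/{n}0.png",c["img"]);pickle.dump(c,open(n+".pkl","wb"))
s=robot.read_state();print(s)
E
```

```text
pics
{'t': 0.1, 'q': array([ 1.24061247e+00,  1.31095721e-01,  1.48918088e+00,  1.88805377e-05,
        1.52297228e+00, -8.53607026e-02]), 'dq': array([-0.00069265, -0.00245926, -0.0010591 , -0.00072834,  0.00139519,
       -0.00094582]), 'joint_torque': array([ 8.86629532e-04, -5.61344469e+01, -4.93091226e+01,  7.70038180e-02,
        2.92526203e-02, -9.45829629e-05]), 'tool_pos': array([0.14521366, 0.58163748, 0.21768055]), 'orientation': array([-1.31602825, -1.02594223,  1.02827492]), 'force': array([ 0.37623386, -0.17132204, -0.35765142]), 'wrist_torque': array([ 0.05678353, -0.0546293 , -0.00103248]), 'opening': 0.09293837558714957}
```

View pics/top0.png

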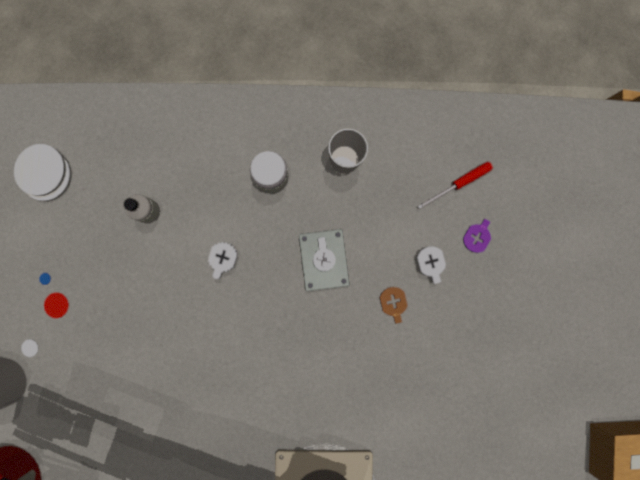

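View pics/scene0.png

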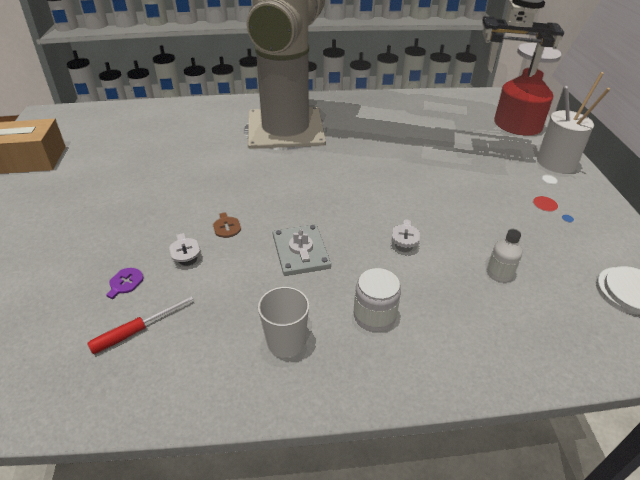

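The top view shows the drive at (324,260) with its tab up. The toothed lining is at (222,258) and the separator, with its square tab, at (432,262). The brown and purple plates are decoys.

```bash
python3 - <<'E'
from h import *
import pickle
c=pickle.load(open("top.pkl","rb"))
s=robot.read_state();print(Ro.from_rotvec(s["orientation"]).as_matrix().round(3))
o=-c["R"].T@c["t"];print("campos",o)
g=c["img"].copy();hsv=cv2.cvtColor(g,cv2.COLOR_BGR2HSV)
for n,(u,v),z in(("sep",(432,262),.028),("lin",(222,258),.032),("drv",(324,260),.024)):
    m=((hsv[...,2]>165)).astype(np.uint8)
    w=np.zeros_like(m);w[v-26:v+27,u-18:u+19]=m[v-26:v+27,u-18:u+19]
    k,l,st,ce=cv2.connectedComponentsWithStats(w)
    i=1+np.argmax(st[1:,4]);ys,xs=np.nonzero(l==i)
    P=ray(c,np.c_[xs,ys],z)[:,:2]
    # tab: farthest points; centre: circle
    (cx,cy),r=cv2.minEnclosingCircle(P.astype(np.float32)*1000)
    far=P[np.argsort(-np.linalg.norm(P-P.mean(0),axis=1))[:12]].mean(0)
    d=far-P.mean(0);a=np.arctan2(d[1],d[0])
    pr=(P-far)@np.array([np.cos(a),np.sin(a)])
    body=P[pr<-.02]; 
    bc=cv2.minEnclosingCircle(body.astype(np.float32)*1000)
    print(n,len(P),"enc",cx,cy,r,"body",bc,"far",far,"ang deg",np.degrees(a))
v=cv2.resize(np.hstack([g[225:300,u-30:u+30] for u in(222,324,432)]),None,fx=4,fy=4,interpolation=cv2.INTER_CUBIC)
cv2.imwrite("pics/z.png",v)
E
```

```text
[[ 0.242 -0.001 -0.97 ]
 [ 0.97  -0.002  0.242]
 [-0.002 -1.     0.   ]]
campos [0.50688897 0.0445219  0.99441079]
sep 382 enc 528.5498046875 -235.52865600585938 38.248809814453125 body ((537.0892333984375, -233.3385772705078), 29.64354133605957) far [ 0.49449706 -0.24469815] ang deg -165.34494897684328
lin 366 enc 528.5889282226562 235.50514221191406 37.124420166015625 body ((538.5298461914062, 234.2167510986328), 28.685531616210938) far [0.49630581 0.24592992] ang deg 163.67119595287517
drv 239 enc 549.1312866210938 6.350856781005859 34.83798599243164 body ((536.8381958007812, 8.080307960510254), 23.231149673461914) far [0.57966624 0.01435709] ang deg 10.69481508622471
```

View pics/z.png

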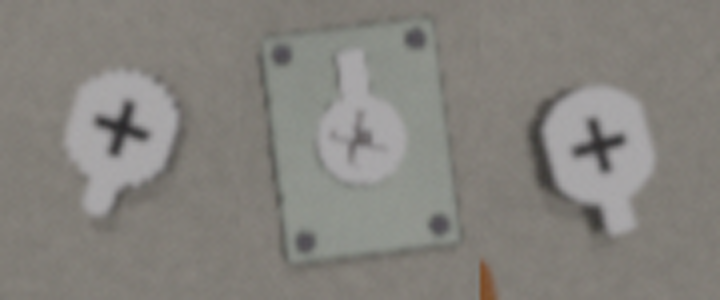

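```bash
python3 -m inch '[[-1,0.2,-0.3,0.05,-0.7],[-1,0.2,-0.3,0.05,-0.7],[-1,0.2,-0.3,0.05,-0.7],[-1,0.2,-0.3,0.05,-0.7],[-1,0.39,-0.5,0.05,-1.4],[-1,0.39,-0.574,0.05,-1.4],[-1,0.39,-0.574,0.05,-1.4],[-1,0.39,-0.574,0.05,-1.4]]' 30
python3 -c "
from plant import robot
print(robot.read_camera('wrist')['hand_eye'],robot.read_state()['q'])"
```

```text
t: 1.1
tool_pos: [0.4272, 0.1702, 0.261]
orientation: [-1.57, 0.063, -0.061]
force: [0.7, 1.0, -0.8]
opening: 0.0928
[[ 9.99999616e-01 -7.86497119e-04  3.85429856e-04  1.98976956e-06]
 [-5.70498506e-04 -2.50994831e-01  9.67988259e-01 -1.65427893e-01]
 [-6.64579075e-04 -9.67988107e-01 -2.50995183e-01  6.86879994e-02]
 [ 0.00000000e+00  0.00000000e+00  0.00000000e+00  1.00000000e+00]] [ 0.25532071 -0.26700919  1.79091335 -0.00364075  1.61821137  0.34601871]
```

```bash
python3 -m inch '[[-1,0.11,-0.162,-0.05,-0.3],[-1,0.11,-0.162,-0.05,-0.6],[-1,0.11,-0.162,-0.05,-0.9],[-1,0.11,-0.162,-0.05,-1.2],[-1,0.11,-0.162,-0.05,-1.2],[-1,0.11,-0.162,-0.05,-1.2],[-1,0.11,-0.162,-0.05,-1.2],[-1,0.11,-0.162,-0.05,-1.2]]'
python3 - <<'E'
from h import *
import pickle
c=cam("wrist");pickle.dump(c,open("wd.pkl","wb"));cv2.imwrite("pics/wd.png",c["img"])
print(proj(c,[[.537,.008,.061]]),-c["R"].T@c["t"])
E
```

```text
t: 2.15
tool_pos: [0.5404, 0.0021, 0.2106]
orientation: [-1.333, 1.002, -0.998]
force: [0.4, 0.4, -0.0]
opening: 0.0929
[[309.75544426 231.12728106]] [0.60770375 0.02090465 0.37568807]
```

View pics/wd.png

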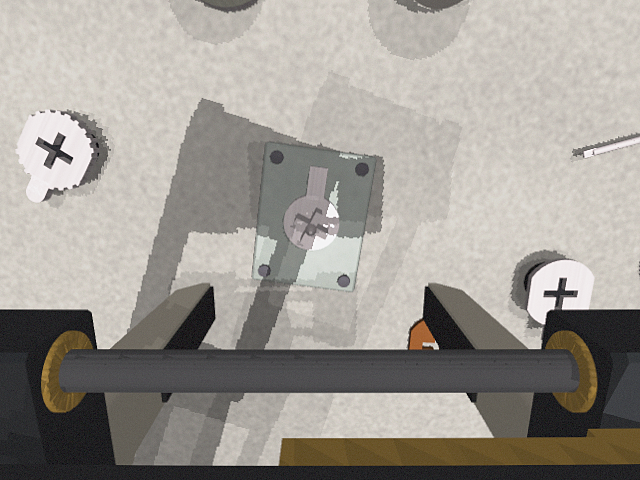

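```bash
python3 - <<'E'
from h import *
import pickle
c=pickle.load(open("wd.pkl","rb"));g=c["img"]
S=ray(c,[(277,157),(363,169),(265,271),(343,281)],.0145)[:,:2];print(S.round(4),S.mean(0))
d=(S[0]+S[1]-S[2]-S[3]);print("drive ang",np.degrees(np.arctan2(d[1],d[0])))
z=cv2.resize(g[160:260,265:360],None,fx=6,fy=6,interpolation=cv2.INTER_CUBIC)
z=cv2.convertScaleAbs(z,alpha=1.4);cv2.imwrite("pics/hub.png",z)
hsv=cv2.cvtColor(g,cv2.COLOR_BGR2HSV);
for n,(x0,y0,x1,y1),zz in(("lin",(10,105,106,205),.032),("sep",(512,250,600,340),.028)):
    w=g[y0:y1,x0:x1].min(2);m=(w>222).astype(np.uint8);m=cv2.morphologyEx(m,cv2.MORPH_OPEN,np.ones((5,5)))
    k,l,st,_=cv2.connectedComponentsWithStats(m);i=1+np.argmax(st[1:,4]);cn=max(cv2.findContours((l==i).astype(np.uint8),0,1)[0],key=cv2.contourArea)[:,0]+[x0,y0]
    P=ray(c,cn,zz)[:,:2];print(n,st[i],cv2.minEnclosingCircle(P.astype(np.float32)*1000))
E
```

```text
[[ 0.583   0.052 ]
 [ 0.594  -0.024 ]
 [ 0.4775  0.0364]
 [ 0.4884 -0.0376]] [0.53573803 0.00668607]
drive ang 7.896344513630082
lin [   7    7   75   90 4015] ((529.9845581054688, 235.21127319335938), 41.196720123291016)
sep [  16   10   66   63 2409] ((537.0507202148438, -233.21768188476562), 32.82499313354492)
```

View pics/hub.png

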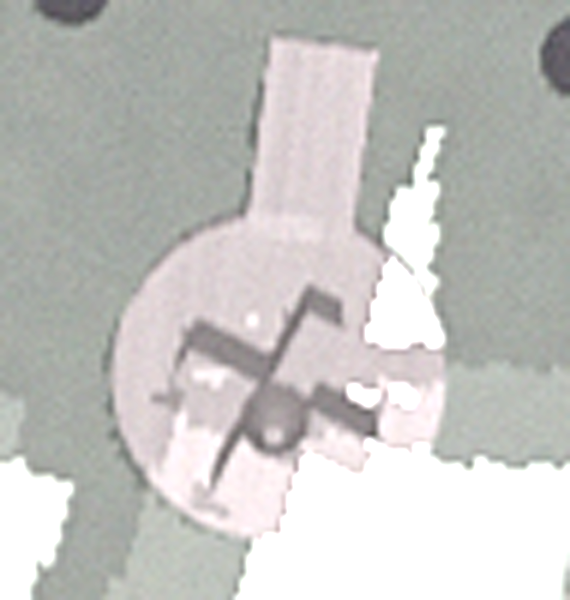

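```bash
python3 - <<'E'
from h import *
import pickle
c=pickle.load(open("wd.pkl","rb"))
for a,b,z in (((185,345),(375,437),.048),((205,322),(380,412),.024),((308,290),(212,490),.036),((340,322),(230,500),.048)):
    P=ray(c,[(265+a[0]/6,160+a[1]/6),(265+b[0]/6,160+b[1]/6)],z);d=P[1]-P[0];an=np.degrees(np.arctan2(d[1],d[0]));print(an, "rel to unit x mod90", (an-7.9+45)%90-45, np.linalg.norm(d))
# plate centre/axis from column circle & nose
print(ray(c,[(265+275/6,160+438/6)],.061), ray(c,[(265+280/6,160+372/6)],.024))
t=ray(c,[(265+323/6,160+42/6),(265+303/6,160+210/6)],.024);d=t[0]-t[1];print(t,np.degrees(np.arctan2(d[1],d[0])))
E
```

```text
-100.28964643592651 rel to unit x mod90 -18.18964643592652 0.02942068187647233
-101.61387754644907 rel to unit x mod90 -19.51387754644908 0.029367881468885807
170.57793732431696 rel to unit x mod90 -17.322062675683043 0.03260334176857738
164.77193328353079 rel to unit x mod90 -23.12806671646922 0.0297030129860055
[[0.53575257 0.00674654 0.061     ]] [[0.53720504 0.00710974 0.024     ]]
[[0.58545957 0.01434896 0.024     ]
 [0.56138594 0.01045943 0.024     ]] 9.177843624272095
```

```bash
python3 -m inch '[[-1,-0.003,-0.05,0,0],[-1,-0.003,-0.11,0,0],[-1,-0.003,-0.17,0,0],[-1,-0.003,-0.236,-0.03,0],[-1,-0.003,-0.236,-0.09,0],[-1,-0.003,-0.236,-0.09,0],[-1,-0.003,-0.236,-0.09,0],[-1,-0.003,-0.236,-0.09,0]]'
python3 - <<'E'
from h import *
import pickle
c=cam("wrist");pickle.dump(c,open("ws.pkl","wb"));cv2.imwrite("pics/ws.png",c["img"])
E
```

```text
t: 3.2
tool_pos: [0.5394, -0.2338, 0.1239]
orientation: [-1.333, 0.996, -1.0]
force: [1.0, -0.3, -0.1]
opening: 0.0931
```

View pics/ws.png

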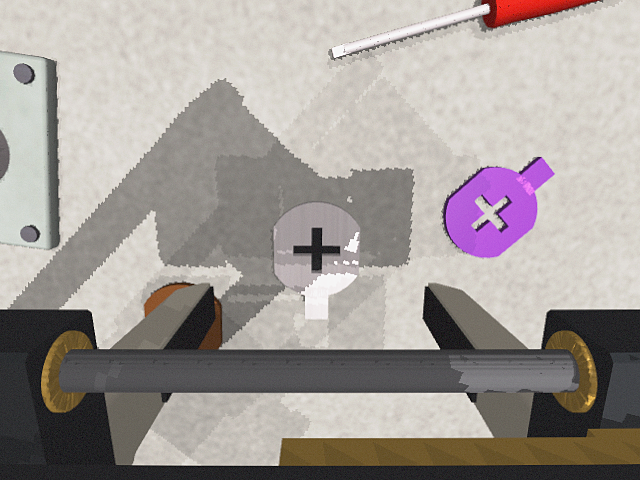

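```bash
cat > cross.py <<'E'
from h import *
import pickle,sys
def cross(c,box,z,th):
    x0,y0,x1,y1=box;m=(c["img"][y0:y1,x0:x1].max(2)<th).astype(np.uint8)
    k,l,st,_=cv2.connectedComponentsWithStats(m);i=1+np.argmax(st[1:,4])
    ys,xs=np.nonzero(l==i);P=ray(c,np.c_[xs+x0,ys+y0],z)[:,:2]
    cen=np.array(cv2.minEnclosingCircle((P*1000).astype(np.float32))[0])/1000
    d=P-cen;a=np.arctan2(d[:,1],d[:,0]);r=np.linalg.norm(d,axis=1);k=r>.008
    th=np.angle((np.exp(4j*a[k])).mean())/4
    print("n",len(P),"cen",cen,P.mean(0),"cross deg mod 90",np.degrees(th),"rmax",r.max())
    return cen,np.degrees(th)
def jaw():
    s=robot.read_state();X=Ro.from_rotvec(s["orientation"]).as_matrix();return s["tool_pos"],np.degrees(np.arctan2(X[1,0],X[0,0])),X[:,1]
E
python3 - <<'E'
from cross import *
c=pickle.load(open("ws.pkl","rb"))
cross(c,(270,205,360,290),.028,60)
t=ray(c,[(316,318),(317,250)],.028);d=t[0]-t[1];print(t,np.degrees(np.arctan2(d[1],d[0])));print(jaw())
E
```

```text
n 664 cen [ 0.53748914 -0.23381494] [ 0.53797054 -0.23350691] cross deg mod 90 15.845535562058098 rmax 0.015389124897977842
[[ 0.48918077 -0.24741896  0.028     ]
 [ 0.53724266 -0.2341992   0.028     ]] -164.62071567829958
(array([ 0.53932712, -0.23379729,  0.12380974]), np.float64(-73.70798286276884), array([ 1.37384689e-04, -3.70022937e-03, -9.99993145e-01]))
```

```bash
python3 -m inch '[[-1,-0.0016,0,-0.05,-0.01],[-1,-0.0016,0,-0.1,-0.01],[-1,-0.0016,0,-0.109,-0.01],[-1,-0.0016,0,-0.109,-0.01],[1,-0.0016,0,-0.109,-0.01],[1,-0.0016,0,-0.109,-0.01],[1,-0.0016,0,-0.109,-0.01],[1,-0.0016,0,-0.109,-0.01]]' 30
python3 -c "
from cross import *
print(jaw())"
```

```text
t: 4.25
tool_pos: [0.5379, -0.2339, 0.0152]
orientation: [-1.329, 1.003, -1.008]
force: [0.3, -1.2, 2.3]
opening: 0.0577
(array([ 0.53789996, -0.23391306,  0.01524215]), np.float64(-74.28621930296545), array([ 5.72006258e-04, -3.93097911e-03, -9.99992110e-01]))
```

```bash
python3 -m inch '[[1,0,0,0.03,0],[1,0,0,0.08,0],[1,-0.0015,0.06,0.08,-0.1],[1,-0.0015,0.12,0.08,-0.25],[1,-0.0015,0.18,0.08,-0.4],[1,-0.0015,0.2407,0.08,-0.457],[1,-0.0015,0.2407,0.08,-0.457],[1,-0.0015,0.2407,0.08,-0.457]]'
python3 - <<'E'
from cross import *
print(jaw())
c=cam("wrist");pickle.dump(c,open("wp.pkl","wb"));cv2.imwrite("pics/wp.png",c["img"])
z=robot.read_state()["tool_pos"][2];print(z,proj(c,[[.5364,.0066,z+.013],[.536,.0068,.061]]))
E
```

```text
t: 5.25
tool_pos: [0.5363, 0.0067, 0.0951]
orientation: [-1.122, 1.34, -1.344]
force: [-0.3, -0.1, -1.4]
opening: 0.0574
(array([0.53625281, 0.00669458, 0.09508127]), np.float64(-100.37401301432361), array([-0.0015466 , -0.00426057, -0.99998973]))
0.09512722769500974 [[317.50617831 315.22503875]
 [317.17926598 278.19797384]]
```

View pics/wp.png

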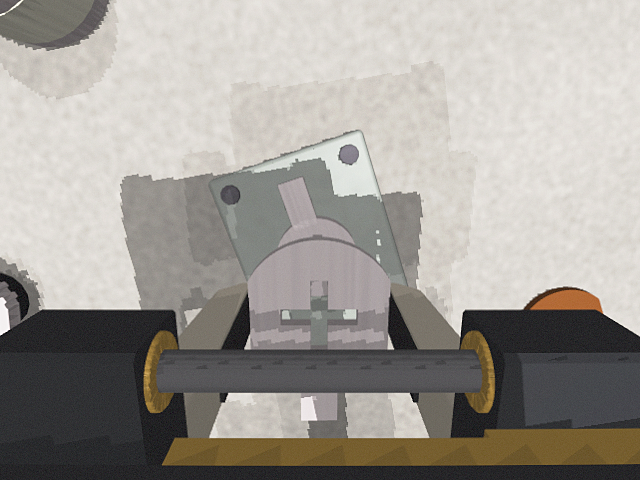

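```bash
python3 -m inch '[[1,-0.0003,0.0001,-0.02,0],[1,-0.0003,0.0001,-0.03,0],[1,-0.0003,0.0001,-0.04,0],[1,-0.0003,0.0001,-0.047,0],[1,-0.0003,0.0001,-0.051,0],[1,-0.0003,0.0001,-0.051,0]]'; python3 -m inch '[[1,0,0,-0.001,0],[1,0,0,-0.0025,0],[1,0,0,-0.004,0],[1,0,0,-0.004,0]]'
```

```text
t: 6.05
tool_pos: [0.5364, 0.0062, 0.0441]
orientation: [-1.121, 1.341, -1.345]
force: [2.2, 0.6, -4.4]
opening: 0.0577
t: 6.55
tool_pos: [0.5368, 0.0064, 0.0406]
orientation: [-1.12, 1.34, -1.345]
force: [0.4, 1.6, 3.8]
opening: 0.0576
```

```bash
python3 -m inch '[[1,-0.0004,0.0002,-0.001,0],[1,-0.0004,0.0002,-0.0015,0],[1,-0.0004,0.0002,-0.0015,0]]'; python3 -m inch '[[1,0,0,0,-0.02],[1,0,0,0,-0.04],[1,0,0,0,-0.04]]';python3 -m inch '[[1,0,0,0,-0.02],[1,0,0,0,-0.04],[1,0,0,0,-0.04]]'; python3 -c "
from cross import *
print(jaw(),robot.read_state()['wrist_torque'])"
```

```text
t: 6.92
tool_pos: [0.5369, 0.0064, 0.0397]
orientation: [-1.119, 1.339, -1.346]
force: [0.2, 0.8, 5.9]
opening: 0.0577
t: 7.3
tool_pos: [0.5369, 0.0068, 0.0396]
orientation: [-1.097, 1.368, -1.374]
force: [1.6, 3.8, 1.5]
opening: 0.0577
t: 7.68
tool_pos: [0.5368, 0.0071, 0.0394]
orientation: [-1.075, 1.398, -1.403]
force: [2.3, 5.2, -0.2]
opening: 0.0575
(array([0.53682682, 0.00713022, 0.03938612]), np.float64(-105.07267774200497), array([ 6.88531214e-04, -3.11995991e-03, -9.99994896e-01])) [ 0.88505521 -0.29011442  0.16387902]
```

```bash
python3 -m inch '[[1,0,0,0,0.02],[1,0,0,-0.001,0.03],[1,0,0,-0.002,0.03],[1,0,0,-0.003,0.03],[1,0,0,-0.003,0.03]]'; python3 -c "
from cross import *
print(jaw(),robot.read_state()['wrist_torque'])"
```

```text
t: 8.3
tool_pos: [0.5368, 0.0071, 0.0362]
orientation: [-1.091, 1.377, -1.382]
force: [2.1, 3.9, 0.1]
opening: 0.0573
(array([0.53676464, 0.00713807, 0.03623037]), np.float64(-103.36025354144138), array([ 6.69440700e-04, -3.05594950e-03, -9.99995106e-01])) [ 0.62769388 -0.10098957  0.00678302]
```

```bash
python3 -m inch '[[1,0,0.0003,-0.004,0],[1,0,0.0003,-0.008,0],[1,0,0.0003,-0.008,0]]'; python3 -m inch '[[1,0,0.0003,-0.004,0],[1,0,0.0003,-0.008,0],[1,0,0.0003,-0.009,0],[1,0,0.0003,-0.009,0]]'; python3 -c "
from cross import *
print(jaw(),robot.read_state()['wrist_torque'])"
```

```text
t: 8.68
tool_pos: [0.5366, 0.0073, 0.0276]
orientation: [-1.092, 1.377, -1.382]
force: [4.1, 1.4, -3.4]
opening: 0.0574
t: 9.18
tool_pos: [0.5367, 0.0074, 0.0185]
orientation: [-1.092, 1.377, -1.382]
force: [3.9, 1.3, -1.9]
opening: 0.0577
(array([0.5366518 , 0.00742687, 0.01853727]), np.float64(-103.36749994477807), array([ 3.94921716e-04, -3.44532569e-03, -9.99993987e-01])) [-0.02609993 -0.44125629  0.0458923 ]
```

Nearly home; press gently to seat, then check.

```bash
python3 -m inch '[[1,0.0003,0,-0.001,0],[1,0.0003,0,-0.002,0],[1,0.0003,0,-0.002,0]]'; python3 -m inch '[[1,0,0,-0.0008,0],[1,0,0,-0.0008,0],[1,0,0,-0.0008,0]]'
```

```text
t: 9.55
tool_pos: [0.5368, 0.0074, 0.0172]
orientation: [-1.092, 1.377, -1.382]
force: [-3.0, -1.3, 8.3]
opening: 0.0575
t: 9.93
tool_pos: [0.5368, 0.0074, 0.0172]
orientation: [-1.092, 1.377, -1.382]
force: [-3.6, 1.8, 9.1]
opening: 0.0575
```

```bash
python3 -m inch '[[-1,0,0,0.0005,0],[-1,0,0,0.0005,0],[-1,0,0,0.0005,0],[-1,0,0,0.0005,0],[-1,0,0,0.02,0],[-1,0,0,0.07,0],[-1,0,0,0.11,0],[-1,0,0,0.11,0]]'
python3 -m inch '[[-1,0.0015,0.06,0,-0.06],[-1,0.0015,0.12,0,-0.06],[-1,0.0015,0.18,0,-0.06],[-1,0.0015,0.227,0,-0.06],[-1,0.0015,0.227,0,-0.06],[-1,0.0015,0.227,0,-0.06]]'
python3 - <<'E'
from cross import *
print(jaw(),robot.read_state()["q"])
c=cam("wrist");pickle.dump(c,open("wl.pkl","wb"))
t=cam("top");pickle.dump(t,open("top2.pkl","wb"))
a=cv2.resize(t["img"][220:300,284:364],(480,480),interpolation=cv2.INTER_CUBIC)
b=c["img"][:480,160:480]
cv2.imwrite("pics/wl.png",np.hstack([a,b]))
E
```

```text
t: 10.92
tool_pos: [0.5403, 0.0071, 0.1333]
orientation: [-1.085, 1.37, -1.386]
force: [0.9, 0.1, 0.2]
opening: 0.0932
t: 11.68
tool_pos: [0.5414, 0.2336, 0.1329]
orientation: [-1.053, 1.413, -1.429]
force: [1.2, -0.3, 0.2]
opening: 0.093
(array([0.54137744, 0.23358427, 0.13291676]), np.float64(-106.76552560529139), array([ 0.00781542, -0.00566224, -0.99995343])) [ 0.32543902  0.15264971  1.62236748 -0.00804022  1.36098701  2.19048713]
```

View pics/wl.png

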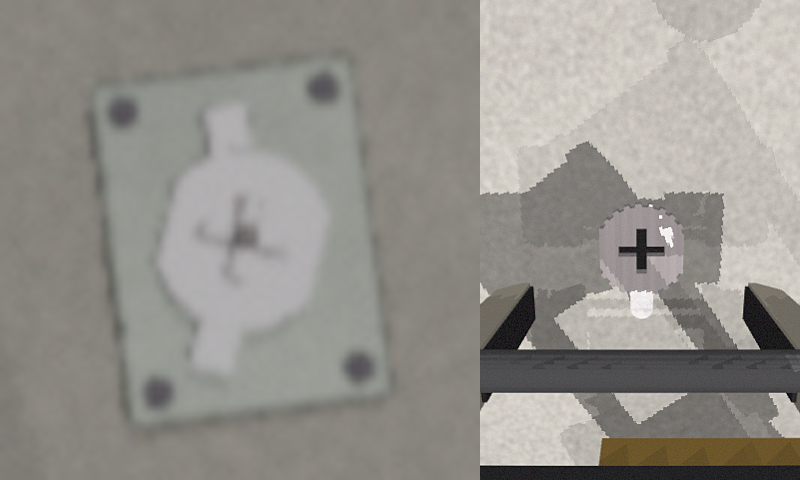

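```bash
python3 - <<'E'
from cross import *
c=pickle.load(open("wl.pkl","rb"))
cen,a=cross(c,(270,210,355,290),.032,60)
t=ray(c,[(321,316),(321,250)],.032);d=t[0]-t[1];print(t,np.degrees(np.arctan2(d[1],d[0])));p=jaw();print(p,cen-p[0][:2])
E
```

```text
n 549 cen [0.539146   0.23171918] [0.53941286 0.23183652] cross deg mod 90 -16.567300058259924 rmax 0.015205671133544837
[[0.49169223 0.2459824  0.032     ]
 [0.53863158 0.23187887 0.032     ]] 163.27643464303003
(array([0.54175781, 0.23278884, 0.13311893]), np.float64(-106.87143587441244), array([ 0.00820001, -0.00539485, -0.99995183])) [-0.00261182 -0.00106966]
```

```bash
python3 -m inch '[[-1,-0.0027,-0.001,-0.05,0.004],[-1,-0.0027,-0.001,-0.09,0.004],[-1,-0.0027,-0.001,-0.1105,0.004],[-1,-0.0027,-0.001,-0.1105,0.004],[-1,-0.0027,-0.001,-0.1105,0.004]]' 30
python3 -c "
from cross import *
print(jaw())"
```

```text
t: 12.4
tool_pos: [0.5406, 0.2319, 0.0245]
orientation: [-1.051, 1.41, -1.428]
force: [0.7, 0.4, 0.4]
opening: 0.0929
(array([0.54058599, 0.23193313, 0.02454815]), np.float64(-106.67213985150964), array([ 0.01080506, -0.00450562, -0.99993147]))
```

```bash
python3 -m inch '[[-1,-0.0015,0,-0.001,0],[-1,-0.0015,0,-0.002,0],[-1,-0.0015,0,-0.002,0],[1,-0.0015,0,-0.002,0],[1,-0.0015,0,-0.002,0],[1,-0.0015,0,-0.002,0],[1,-0.0015,0,-0.002,0],[1,-0.0015,0,-0.002,0]]' 35
python3 -c "
from cross import *
print(jaw())"
```

```text
t: 13.4
tool_pos: [0.539, 0.2319, 0.0225]
orientation: [-1.051, 1.41, -1.428]
force: [0.2, 0.6, -0.4]
opening: 0.0576
(array([0.5390282 , 0.23194328, 0.02246471]), np.float64(-106.67122605265968), array([ 0.01069722, -0.0045316 , -0.99993251]))
```

```bash
python3 -m inch '[[1,0,0,0.01,0],[1,0,0,0.03,0],[1,0,0,0.05,0.1],[1,0,0,0.07,0.25],[1,0,0,0.085,0.4],[1,0,0,0.085,0.5],[1,0,0,0.085,0.5],[1,0,0,0.085,0.5]]'
python3 -m inch '[[1,0,-0.03,0,0.15],[1,0,-0.06,0,0.3],[1,0,-0.09,0,0.45],[1,0,-0.12,0,0.6],[1,0,-0.15,0,0.75],[1,0,-0.17,0,0.9],[1,0,-0.17,0,0.9],[1,0,-0.17,0,0.9]]'
python3 -m inch '[[1,0,-0.02,0,0.15],[1,0,-0.04,0,0.3],[1,0,-0.05,0,0.45],[1,0,-0.05,0,0.6],[1,0,-0.05,0,0.75],[1,0,-0.05,0,0.9],[1,0,-0.05,0,0.9],[1,0,-0.05,0,0.9]]'
python3 -m inch '[[1,0,0,0,0.15],[1,0,0,0,0.3],[1,0,0,0,0.45],[1,0,0,0,0.6],[1,0,0,0,0.75],[1,0,0,0,0.9],[1,0,0,0,0.9],[1,0,0,0,0.9]]'
python3 -c "
from cross import *
print(jaw())"
```

```text
t: 14.4
tool_pos: [0.5391, 0.232, 0.108]
orientation: [-1.291, 1.047, -1.061]
force: [-0.5, 0.5, -2.4]
opening: 0.0576
t: 15.4
tool_pos: [0.539, 0.0624, 0.108]
orientation: [-1.528, 0.363, -0.369]
force: [-0.5, 0.2, -1.6]
opening: 0.0576
t: 16.4
tool_pos: [0.539, 0.013, 0.108]
orientation: [-1.532, -0.334, 0.337]
force: [0.3, 0.4, -1.3]
opening: 0.0577
t: 17.4
tool_pos: [0.539, 0.0131, 0.108]
orientation: [-1.305, -1.018, 1.03]
force: [0.1, 0.0, -1.4]
opening: 0.0575
(array([0.53899934, 0.01313554, 0.10795028]), np.float64(75.85600035508327), array([-0.01174654,  0.00379813, -0.99992379]))
```

```bash
python3 -m inch '[[1,-0.0024,-0.0057,0,0.013],[1,-0.0024,-0.0057,-0.015,0.013],[1,-0.0024,-0.0057,-0.03,0.013],[1,-0.0024,-0.0057,-0.045,0.013],[1,-0.0024,-0.0057,-0.051,0.013],[1,-0.0024,-0.0057,-0.055,0.013],[1,-0.0024,-0.0057,-0.055,0.013]]'
python3 -m inch '[[1,0,0,-0.002,0],[1,0,0,-0.004,0],[1,0,0,-0.006,0],[1,0,0,-0.006,0]]'
python3 -c "
from cross import *
print(jaw(),robot.read_state()['wrist_torque'])"
```

```text
t: 18.27
tool_pos: [0.5364, 0.0076, 0.0528]
orientation: [-1.3, -1.028, 1.04]
force: [-0.9, 0.8, -2.2]
opening: 0.0575
t: 18.77
tool_pos: [0.5374, 0.0076, 0.048]
orientation: [-1.301, -1.029, 1.039]
force: [-2.6, 1.4, 7.9]
opening: 0.0576
(array([0.53743297, 0.007574  , 0.04801927]), np.float64(76.60322985448195), array([-0.01024045,  0.00382115, -0.99994026])) [0.1524068  0.59444216 0.04738179]
```

```bash
python3 -m inch '[[1,0,0,-0.0005,-0.015],[1,0,0,-0.0005,-0.03],[1,0,0,-0.0005,-0.03]]'; python3 -m inch '[[1,0,0,-0.0005,-0.015],[1,0,0,-0.0005,-0.03],[1,0,0,-0.0005,-0.03]]'
python3 -c "
from cross import *
print(jaw(),robot.read_state()['wrist_torque'])"
```

```text
t: 19.15
tool_pos: [0.5376, 0.0075, 0.0484]
orientation: [-1.313, -1.007, 1.016]
force: [-4.2, -0.1, 7.3]
opening: 0.0576
t: 19.52
tool_pos: [0.5376, 0.0075, 0.0486]
orientation: [-1.325, -0.984, 0.993]
force: [-4.7, 0.2, 6.5]
opening: 0.0577
(array([0.53761253, 0.00748411, 0.04861485]), np.float64(73.14911125696291), array([-0.00965706,  0.00415055, -0.99994476])) [0.10080813 0.97653216 0.01694099]
```

```bash
python3 -m inch '[[1,-0.001,-0.0002,-0.001,0.03],[1,-0.001,-0.0002,-0.001,0.06],[1,-0.001,-0.0002,-0.001,0.06]]'; python3 -m inch '[[1,-0.0005,0,-0.001,0.015],[1,-0.0005,0,-0.001,0.03],[1,-0.0005,0,-0.001,0.03]]';  python3 -m inch '[[1,-0.0003,0,-0.001,0.015],[1,-0.0003,0,-0.001,0.03],[1,-0.0003,0,-0.001,0.03]]'
python3 -c "
from cross import *
print(jaw(),robot.read_state()['wrist_torque'])"
```

```text
t: 19.9
tool_pos: [0.5375, 0.0075, 0.0488]
orientation: [-1.303, -1.031, 1.037]
force: [-2.0, 2.0, 6.6]
opening: 0.0575
t: 20.27
tool_pos: [0.5375, 0.0076, 0.0487]
orientation: [-1.291, -1.054, 1.059]
force: [-3.2, 0.9, 6.3]
opening: 0.0576
t: 20.65
tool_pos: [0.5376, 0.0077, 0.0486]
orientation: [-1.279, -1.078, 1.082]
force: [-3.4, 1.1, 5.9]
opening: 0.0572
(array([0.53762878, 0.00766034, 0.04863313]), np.float64(80.0827622125337), array([-0.00624583,  0.00353708, -0.99997424])) [0.21726222 0.74829675 0.00954741]
```

```bash
python3 - <<'E'
from cross import *
c=cam("wrist");s=cam("scene");pickle.dump(c,open("wq.pkl","wb"))
a=cv2.resize(s["img"][205:285,255:345],(540,480),interpolation=cv2.INTER_CUBIC)
b=c["img"][190:430,200:440];b=cv2.resize(b,(240,480))if 0 else cv2.copyMakeBorder(b,0,240,0,0,0)
cv2.imwrite("pics/wq.png",np.hstack([a,b]))
E
```

```text
(no output)
```

View pics/wq.png

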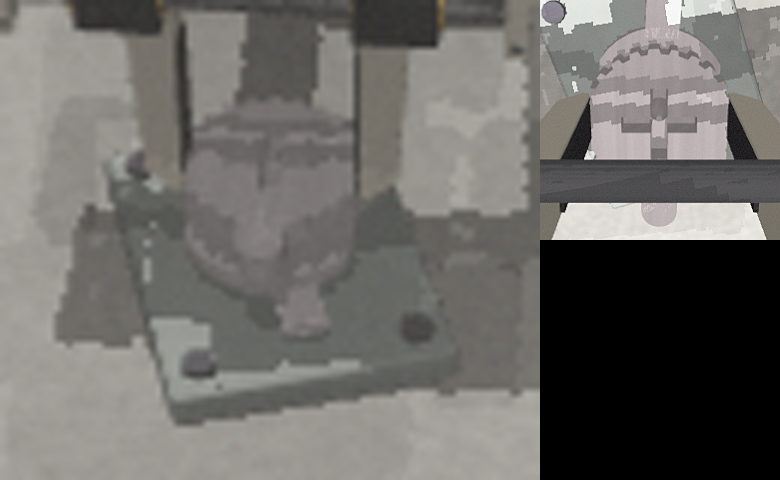

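```bash
python3 - <<'E'
from cross import *
c=pickle.load(open("wq.pkl","rb"))
print(jaw()[0],ray(c,[(319,316),(319,405)],.058),ray(c,[(319,297),(319,293)],.061))
print(proj(c,[[.5365,.0073,.061],[.5365,.0073,.058]]))
b=cv2.resize(c["img"][220:360,240:400],None,fx=4,fy=4,interpolation=cv2.INTER_CUBIC);cv2.imwrite("pics/wq2.png",cv2.convertScaleAbs(b,alpha=1.5))
E
```

```text
[0.53765728 0.00767028 0.04866512] [[ 0.53977442  0.00666434  0.058     ]
 [ 0.58231793 -0.00079485  0.058     ]] [[0.5301806  0.00833521 0.061     ]
 [0.52846812 0.00863547 0.061     ]]
[[319.17384475 311.55039685]
 [319.14446167 308.64642356]]
```

View pics/wq2.png

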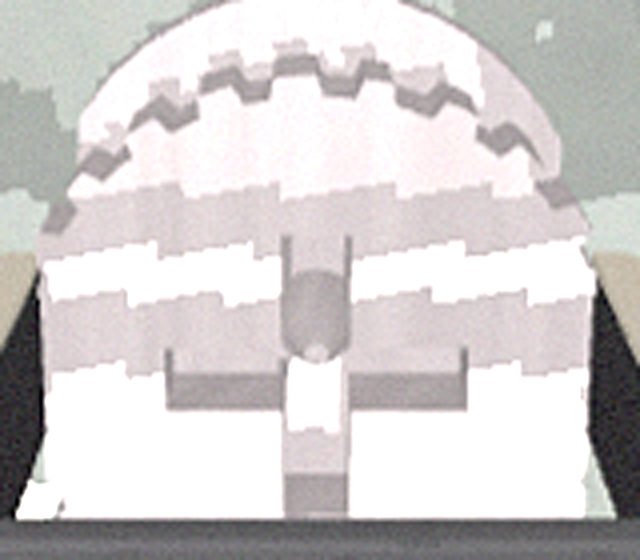

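```bash
python3 -m inch '[[1,0,0,0.005,-0.03],[1,0,0,0.009,-0.06],[1,-0.0025,-0.0003,0.009,-0.06],[1,-0.0025,-0.0003,0.009,-0.06],[1,-0.0025,-0.0003,0.009,-0.06]]'
python3 - <<'E'
from cross import *
print(jaw())
c=cam("wrist");pickle.dump(c,open("wq.pkl","wb"))
print(proj(c,[[.5365,.0073,.061],[.5365,.0073,.067]]))
b=cv2.resize(c["img"][220:360,240:400],None,fx=4,fy=4,interpolation=cv2.INTER_CUBIC);cv2.imwrite("pics/wq3.png",cv2.convertScaleAbs(b,alpha=1.3))
E
```

```text
t: 21.38
tool_pos: [0.535, 0.0073, 0.0575]
orientation: [-1.303, -1.033, 1.037]
force: [0.6, 0.5, -2.8]
opening: 0.0576
(array([0.53500101, 0.00730901, 0.05748131]), np.float64(76.63464844170525), array([-0.00619127,  0.00388737, -0.99997328]))
[[321.10541759 308.55863052]
 [321.23012538 314.24482413]]
```

View pics/wq3.png

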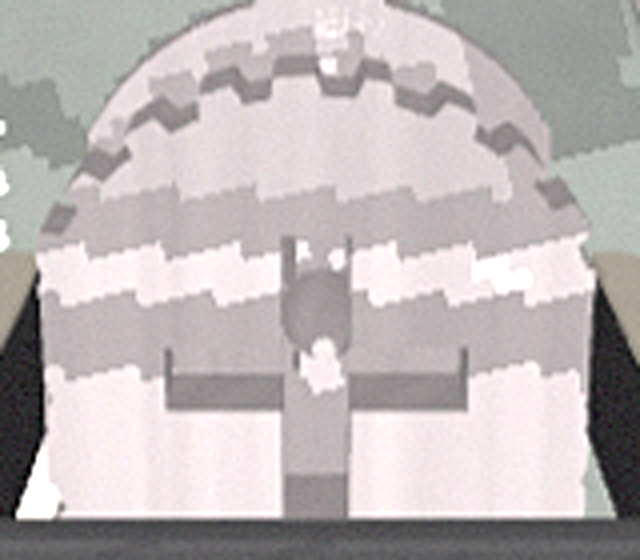

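```bash
python3 -m inch '[[1,0,0.0003,-0.003,0],[1,0,0.0003,-0.006,0],[1,0,0.0003,-0.006,0]]';python3 -m inch '[[1,0,0,-0.002,0],[1,0,0,-0.004,0],[1,0,0,-0.004,0]]'
python3 -c "
from cross import *
print(jaw(),robot.read_state()['wrist_torque'])"
```

```text
t: 21.8
tool_pos: [0.5346, 0.0077, 0.0509]
orientation: [-1.303, -1.032, 1.037]
force: [-0.8, 0.8, -3.2]
opening: 0.0573
t: 22.18
tool_pos: [0.5345, 0.0079, 0.0467]
orientation: [-1.302, -1.032, 1.037]
force: [-0.5, 1.2, -2.4]
opening: 0.0577
(array([0.53451199, 0.0078639 , 0.0466939 ]), np.float64(76.64256570745812), array([-0.00737846,  0.00424457, -0.99996377])) [ 0.2531265  -0.0377157   0.06117198]
```

```bash
python3 -m inch '[[1,0,0,-0.001,0],[1,0,0,-0.002,0],[1,0,0,-0.002,0]]';python3 -m inch '[[1,0,0,-0.001,0],[1,0,0,-0.002,0],[1,0,0,-0.002,0]]'
python3 -c "
from cross import *
print(jaw(),robot.read_state()['wrist_torque'])"
```

```text
t: 22.55
tool_pos: [0.5346, 0.0079, 0.0447]
orientation: [-1.302, -1.032, 1.037]
force: [0.5, 1.4, -1.0]
opening: 0.0575
t: 22.92
tool_pos: [0.5345, 0.0079, 0.0426]
orientation: [-1.302, -1.032, 1.037]
force: [-1.0, 1.1, -0.9]
opening: 0.0574
(array([0.53450186, 0.00792868, 0.04255551]), np.float64(76.64098908698543), array([-0.00735735,  0.00437663, -0.99996336])) [ 0.25767683 -0.01045085  0.0205862 ]
```

```bash
python3 -m inch '[[1,0,0,-0.004,0],[1,0,0,-0.008,0],[1,0,0,-0.01,0],[1,0,0,-0.01,0]]';python3 -m inch '[[1,0,0,-0.001,0],[1,0,0,-0.002,0],[1,0,0,-0.003,0],[1,0,0,-0.003,0]]'
python3 -c "
from cross import *
print(jaw(),robot.read_state()['wrist_torque'])"
```

```text
t: 23.42
tool_pos: [0.5344, 0.008, 0.0322]
orientation: [-1.302, -1.032, 1.037]
force: [0.5, 1.3, -3.7]
opening: 0.0577
t: 23.92
tool_pos: [0.5346, 0.0079, 0.0304]
orientation: [-1.302, -1.032, 1.037]
force: [-5.7, 1.0, 10.9]
opening: 0.0577
(array([0.53460029, 0.00794551, 0.03042959]), np.float64(76.6465434174635), array([-0.00748058,  0.00433288, -0.99996263])) [0.29238335 1.12915888 0.03377605]
```

```bash
python3 -m inch '[[-1,0,0,0,0],[-1,0,0,0,0],[-1,0,0,0,0],[-1,0,0,0,0],[-1,0,0,0.02,0],[-1,0,0,0.06,0],[-1,0,0,0.1,0],[-1,0,0,0.1,0]]'
python3 -m inch '[[-1,-0.02,0.06,0.05,0],[-1,-0.02,0.12,0.08,0],[-1,-0.02,0.18,0.08,0],[-1,-0.02,0.18,0.08,0],[-1,-0.02,0.18,0.08,0]]'
python3 - <<'E'
from cross import *
s=cam("scene");t=cam("top")
a=cv2.resize(s["img"][205:285,255:345],(450,400),interpolation=cv2.INTER_CUBIC)
b=cv2.resize(t["img"][225:297,290:352],(345,400),interpolation=cv2.INTER_CUBIC)
cv2.imwrite("pics/end.png",np.hstack([a,b]))
E
```

```text
t: 24.92
tool_pos: [0.5374, 0.0077, 0.1346]
orientation: [-1.307, -1.037, 1.034]
force: [0.9, 0.4, -0.8]
opening: 0.0933
t: 25.55
tool_pos: [0.5169, 0.1883, 0.2134]
orientation: [-1.306, -1.037, 1.037]
force: [0.4, -1.3, -0.1]
opening: 0.0928
```

View pics/end.png

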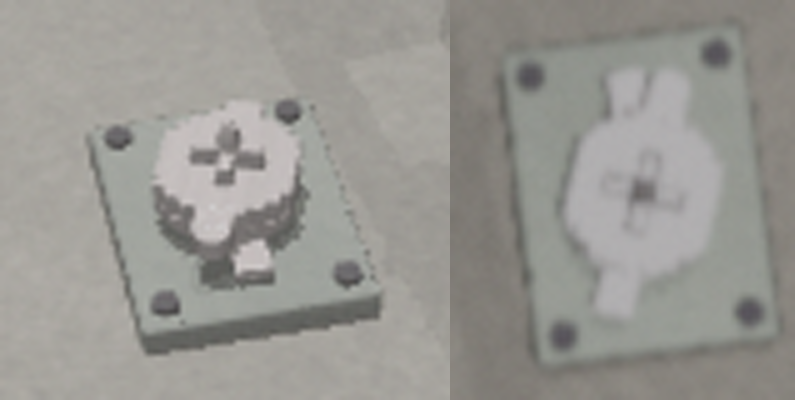

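```bash
python3 -c "
from plant import robot
print(robot.read_state()['force']);print(robot.close_job())"
```

```text
[-0.07832391 -0.61817805  0.18233454]
the job is handed in; nothing more can be done
None
```

The separator plate and then the lining disc are on the keyed hub, and I handed the job in at about 25.7 s with the gripper open and clear.

- **Separator:** it dropped over the keys after a few degrees of turning under a push of about 6–7 N. Pressed lightly, it stopped with the tool 17.2 mm above the bench, the height worked out for home. Its tab points opposite the backing plate's tab.
- **Lining disc:** the first try caught on the hub's nose, because the disc sat about 2.5 mm off-centre, with a steady push of 6–8 N. I lifted it 9 mm, re-centred it, and it then slid over the keys with almost no force. It stopped at the height expected for home with about 11 N on the wrist. Its tab is on the same side as the backing plate's tab.

**Final pictures:** both plates look flat and stacked, with the lining tab beside the backing plate's tab and the separator tab opposite. Both tabs are about 20 degrees off the unit's axis. That follows from how the hub is turned, and it is the closest fit of the four.

**Unconfirmed or off:**
- I judged flatness from the pictures and the height at which each plate stopped; I did not measure it separately.
- After the separator was released, the tool kept a small tilt of about 0.5 degrees for the rest of the job. Probably because of it, the wrist felt a sideways force of about 6 N when the lining disc was pressed home.
- I did not check the bystanders in a final picture; no move was aimed near them.

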